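# Set the terrine press to its mark

### The arm

A 6-joint arm with a two-finger parallel gripper is mounted at the origin on the work surface. World frame = base frame: x ahead of the robot, y to its left, z up, the work surface at z = 0. Lengths are in mm, angles in rad, forces in N, time in s.
With the tool pointing down it reaches from about 300 to 775 mm from the base axis. Payload 14.6 kg.
Tool frame: the origin (TCP) lies between the finger pads; the fingertips stand 8 mm ahead of it and the grasp point (between the pads) lies 11 mm behind it; z points along the fingers, y is the direction in which the jaws open and shut (so a half turn about z gives the same grasp; the last joint's range is limited). The gripper opens to 94 mm and grips with 3 to 60 N. Pads are 16 mm wide; open, the fingers measure 119 mm over their backs; the gripper's body (75 mm by 177 mm) begins 78 mm behind the grasp point.
Start: joints at [-0.067, 0.3, 1.521, -0, 1.321, -0.067], TCP at [549.99, -0.002, 213.446] pointing down, gripper open.
Joint ranges: [-3.03, 3.03], [-0.79, 2.21], [0.23, 2.52], [-1.04, 4.18], [0, 3.07], [-2.55, 2.55]. Speed limits (rad/s): [2.22, 2.22, 2.57, 3.14, 3.14, 3.14].

### API

Orientations are given as [roll, pitch, yaw] about the fixed x, y, z axes, in that order (R = Rz(yaw) Ry(pitch) Rx(roll)).
In Python, from cell import manip gives the robot as it stands. The module is installed in compiled form; this text tells all that it offers.
- The arm moves only by the tool send_rows, never from a script. Its argument "series" is a list that holds one entry, the list of rows, each a list of 5 numbers: the opening, from 0 (shut) to 1 (fully open), then the shift along the tool's x, y, z in mm, then the turn about the tool's z in degrees. In form: [[[gripper, dx, dy, dz, roll], ...]]. A call has 1 to 10 rows; each row is the pose to reach, as a shift and turn from the pose commanded when the call began, along the tool's axes at that moment; what a row does not reach only later rows make up. A row lasts 1/10 s, in which the tool goes at most 50 mm and 8.59 degrees, less where a joint would pass 70% of its speed; a pose out of reach is approached as far as the arm can. A call with a gripper value outside its range is refused whole. The fingers move at their own pace and stop on an object; "newtons" is the grip in N (left out, the last holds). Time passes only in rows, so rows that repeat a pose let the fingers close. It gives the time, the measured TCP pose, the force and the opening at its end, in the units of the state.
- manip.read_state(): the state, without advancing time (a new reading comes with each control period).
- manip.camera(name): name is "scene" or "side" or "wrist"; returns a dict with "img" (384x512x3 uint8, red, green, blue), "vfov" (degrees; the focal length in pixels is half the picture's height over the tangent of half this angle, whatever the lens; pixels are square), "cx", "cy" (the principal point, pixels), "pose" (4x4, takes a point from camera to world coordinates); the wrist camera has in their place "T_tool_cam" (4x4, takes a point from camera to tool coordinates, whose origin is the TCP and whose axes are the flange's). Camera axes: x right, y down, z forward; pixel columns grow to the right and rows downward; lengths in mm; the calibration is good to about 2 mm. A picture is of the moment at which its call begins: read the wrist's pose just before it. There is no depth.
- manip.sign_off(): hands the job in, once; it reports no verdict.
Trained networks look in a picture, given as the dict that the camera call returned (one of the last four; its "shot" number tells which), for a name from the list of things; names that differ only in an ending like _2 or _b are one class to them, and where a whole thing is asked for, a point or a joint stands for the part that bears it (a point fixed in the world has none). Each returns a list of dicts, best first, with "conf" (0 to 1); they miss things now and then, are a little off and sometimes report something else, mostly with a low value. They report only what shows in the picture. A call takes as long as a camera call. They do not tell look-alikes from the thing itself.
- manip.find_in(target, picture): "rect" ([left, top, width, height] in pixels, round what is visible of it).
- manip.silhouettes(target, picture): "pixels" (384x512 bool, what is visible of it) and "rect" ([left, top, width, height] in pixels, round what is visible of it).
The state is a dict: "clock": time; "joints": joint angles; "qd": joint speeds; "effort": joint torques, N m; "eef_pos": TCP position; "eef_rot": TCP orientation; "wrist_force": force on the tool from outside, world axes, zero at the start; "moment": the same for the moment, N m; "finger_gap": finger opening in mm.
Only numpy, scipy, OpenCV 4.12 (cv2) and the standard library are available. Lean on these libraries where they do the work, as an engineer would, in place of code of your own. Each camera call takes 0.05 s, during which the arm holds its last target. There are 200 camera calls.

### The job

Push the red terrine mould along its guides until it is fully home and seat it for a moment against the rubber buffer of the back stop with a push of about 15 N, never more than 25 N. Then turn the black knob on top of the press clockwise, taking a new grip as often as needed, until the red gauge needle points at the green marker, without running past it. Let go and leave the mould pressed like that, and leave everything else on the table alone.

Things in the scene. Friction and masses are not known exactly. Their poses are not given: they have to be found in the camera images.
- home (a point): The press: on its vertical plunger axis, on top of a white sprung tray (337 x 107 mm, top 34 mm over the table, reaching 200 mm to -x; it sinks up to 14 mm under load). x: way the mould is pushed in; z up. Two guides 91 mm apart, 15 mm above the tray. Fixed steel crossbar along y on two posts: 50 mm deep, underside 174, top 188 mm over the table.
- mould_center (a point): Red terrine mould, 180 (x) x 85 (y) x 64 mm high, 0.5 to 1 kg, a wooden board in its mouth standing 12 mm above the rim. Loose on the tray between the guides, 27 to 107 mm short of the buffer. Point: middle of its body, 32 mm above its underside. Its x axis points to the buffer. Fully home: its far end bears on the buffer. Sliding takes 2 to 8 N; never push it with more than 25 N.
- mould_front (a point): Middle of the mould's near end face, where it can be pushed: 90 mm from its centre towards -x, 32 mm above its underside.
- knob_grip (a point): Black knob on top of the press, on the plunger axis: upright bar 48 (x) x 14 (y) x 36 mm high with a white line on top, on a 40 mm round skirt. Point: on the turning axis, 14 mm below the bar's top, 230 mm over the table. Clockwise from above presses; up to 0.3 N m; it keeps its height, stays where left. 1 rad lowers the plunger 5 mm; it first travels 2 to 8 mm free (unknown), needle still.
- pivot (a point): Pivot of needle and marker, 105 mm from the plunger axis along home's +y, on the flat dial (150 x 94 mm, 91 to 185 mm along +y, top 194 mm over the table) that is fixed on the crossbar.
- needle_tip (a point): Point on the red gauge needle, 60 mm from the pivot; x axis outward along the needle. It shows how far the sprung tray is pressed down, moving clockwise from above: 0.1 rad for each mm, so about 0.5 rad for each rad of the knob, once the plunger bears on the board. Under a clear cover: cannot be touched.
- marker_tip (a point): Inner end of the green marker, 60 mm from the pivot; the needle point comes here when on the mark. x axis outward, z up: a needle short of the mark lies on its +y side, one past it on its -y side. The marker stands 0.7 to 1.1 rad clockwise of the needle's rest position; it is not to be moved.
- onion1: A brown onion 72 mm across; leave alone; origin under it.
- onion2: A brown onion 68 mm across; leave alone; origin under it.
- tub: A white lidded tub 166 x 116 x 90 mm with green tape; leave alone; origin under it.
- tape: A roll of green tape, 90 mm across, 24 mm high; leave alone; origin under it.
- oil: An amber oil bottle, 64 mm across, 220 mm high; leave alone; origin under it.
- spat: A spatula 250 mm long lying flat; leave alone; origin at its middle.
- deli: A clear cup 90 mm across, 90 mm high; leave alone; origin under it.
- backstop: The tray's back stop: a fixed aluminium bracket 10 x 107 x 30 mm (origin under its near face, 125 mm from home along +x) carrying an adjustable black rubber buffer, 12 x 70 x 24 mm. The buffer's face is 23 to 63 mm before the bracket, set differently each day and not measured: feel for it. It yields 1 mm per 8 N. Seated: 4 N or more on it for 0.15 s; a 15 N push gives that.
Not all that is in view belongs to the job. Leave any turquoise or yellow look-alike of the part that bears mould_center alone.

How it is judged (in metres and radians):
On the way, in this order (a step that is already met when the one before it is completed fails the run):
1. the mould is fully home: it bears on the buffer with more than 4 N (contact force between mould and backstop above 4 N), for 0.15 s.
2. with the mould left under the press, the needle points at the marker (distance between needle_tip and marker_tip below 0.006 m and x of mould_center in the frame of home above -0.031 m), for 0.2 s.
At the end, for the whole second after the job is handed in: The mould stands flat on the tray under the plunger where the buffer stopped it (at most 31 mm short of the home point), the needle point is within 6 mm of the marker point (0.1 rad), and the robot has let go (all of step 2 and horizontal distance between mould_center and home below 0.033 m and angle between mould_center's own z axis and vertical below 0.04 rad); the robot touches nothing.
It fails at once if the needle runs more than 9 mm past the marker (y of needle_tip in the frame of marker_tip below -0.009 m).
It fails at once if the arm or gripper body pushes the mould with more than 25 N (contact force between the arm and mould above 25 N).
It fails at once if the fingers push the mould with more than 25 N (contact force between the fingers and mould above 25 N).
It fails at once if the marker is moved relative to the press (distance of marker_tip from where it was at the start of the episode above 0.004 m).
It fails at once if something else on the table is disturbed (distance of any of onion1, onion2, tub, tape, oil, spat, deli from where it was at the start of the episode above 0.03 m).
It also fails if it takes over 69 s, if anything falls off the work surface, if the arm or the gripper's body presses on something with over 40 N, if the wrist force passes 120 N, or if a joint passes its speed limit or range.

## Working session

There is one attempt and no reset: what is moved stays moved. The work goes in short steps, Python scripts to look and compute and a tool call to move; the robot and the scene stay as the last step left them, time stands still between calls to the robot, and variables do not carry over. Pictures are saved under pics/ and viewed, about 8 in all and at most 12, crops included, and the job is handed in when it is done.

Besides the shell and the picture viewer there is one more tool, called by a JSON object that holds its "op" and its "data", one argument or row to a line. send_rows: Moves the arm, as the interface text tells. Its arguments: {"type":"object","properties":{"series":{"type":"array"},"newtons":{"type":"number"}},"required":["series"]}

```bash
mkdir -p pics; cat > h.py <<'E'
import numpy as np, cv2
from cell import manip
from scipy.spatial.transform import Rotation as R
def save(p,n,crop=None,s=1):
    im=p["img"][...,::-1]
    if crop: x,y,w,h=crop; im=im[y:y+h,x:x+w]
    cv2.imwrite("pics/"+n,cv2.resize(im,None,fx=s,fy=s,interpolation=cv2.INTER_CUBIC))
def K(p):
    f=192/np.tan(np.radians(p["vfov"])/2); return f,p["cx"],p["cy"]
def toolT(s):
    T=np.eye(4);T[:3,:3]=R.from_euler("xyz",s["eef_rot"]).as_matrix();T[:3,3]=s["eef_pos"];return T
def wpose(p,s=None):
    return p["pose"] if "pose" in p else toolT(s)@p["T_tool_cam"]
def ray(p,u,v,z,s=None):
    f,cx,cy=K(p);T=wpose(p,s);d=T[:3,:3]@np.array([(u-cx)/f,(v-cy)/f,1]);o=T[:3,3]
    return o+d*(z-o[2])/d[2]
def proj(p,X,s=None):
    f,cx,cy=K(p);T=wpose(p,s);c=T[:3,:3].T@(np.array(X)-T[:3,3]);return np.array([cx+f*c[0]/c[2],cy+f*c[1]/c[2]])
E
python3 - <<'E'
from h import *
s=manip.read_state();print(s["clock"],s["eef_pos"],s["eef_rot"],s["wrist_force"],s["finger_gap"])
ims=[]
for n in ("scene","side","wrist"):
    p=manip.camera(n);ims.append(p)
    print(n,p["vfov"],p["cx"],p["cy"],wpose(p,s).round(2).tolist())
    for t in ("mould_center","knob_grip","needle_tip","marker_tip","backstop","home"):
        try: print(t,[(np.round(d["rect"]),round(d["conf"],2)) for d in manip.find_in(t,p)[:3]])
        except Exception as e: print(t,e)
    save(p,n+"0.png",s=1.5)
E
```

```text
0.0 [ 5.49740501e+02 -8.58584304e-04  2.12872557e+02] [-3.14041030e+00 -8.19672831e-05  1.57080182e+00] [-0.18369084 -0.0251705   0.25708621] 93.84086624172929
scene 56.77021055572916 256.7484509534545 193.75218593646937 [[-0.8, 0.47, -0.37, 964.62], [0.6, 0.61, -0.51, 598.04], [-0.02, -0.63, -0.77, 987.69], [0.0, 0.0, 0.0, 1.0]]
mould_center [(array([231., 201.,  62.,  31.]), 0.81), (array([242., 292.,  44.,  84.]), 0.72), (array([248., 126.,  47.,  35.]), 0.57)]
knob_grip [(array([232., 185.,  16.,  18.]), 0.69)]
needle_tip [(array([249., 228.,  13.,   7.]), 0.59)]
marker_tip [(array([348., 239.,  26.,  24.]), 0.42)]
backstop [(array([198., 228.,  14.,  32.]), 0.51)]
home [(array([193., 205., 114.,  57.]), 0.92)]
side 54.38673833638579 256.85161991366283 191.35126879453395 [[-0.92, -0.3, 0.26, 224.88], [-0.4, 0.7, -0.6, 777.18], [0.0, -0.65, -0.76, 1092.55], [0.0, 0.0, 0.0, 1.0]]
mould_center [(array([219., 193.,  50.,  50.]), 0.89), (array([316., 161.,  52.,  42.]), 0.79), (array([119., 243.,  62.,  43.]), 0.74)]
knob_grip [(array([221., 167.,   8.,  15.]), 0.5)]
needle_tip [(array([196., 180.,  83.,  72.]), 0.67)]
marker_tip [(array([197., 182.,  17.,  11.]), 0.72)]
backstop [(array([195., 182.,  19.,  14.]), 0.43)]
home [(array([195., 181.,  84.,  69.]), 0.64), (array([317., 144.,  58.,  21.]), 0.63)]
wrist 63.32080121887222 256.409722443631 186.17707799777398 [[1.0, 0.0, -0.0, 549.14], [0.0, -0.97, -0.25, 71.59], [-0.0, 0.25, -0.97, 383.14], [0.0, 0.0, 0.0, 1.0]]
mould_center [(array([182.,  14., 192., 146.]), 0.75), (array([109., 322.,  44.,  49.]), 0.61)]
knob_grip [(array([382.,  70., 100., 110.]), 0.73)]
needle_tip []
marker_tip []
backstop [(array([423., 100.,  70.,  99.]), 0.9)]
home [(array([152.,   8., 340., 188.]), 0.66)]
```

View pics/scene0.png

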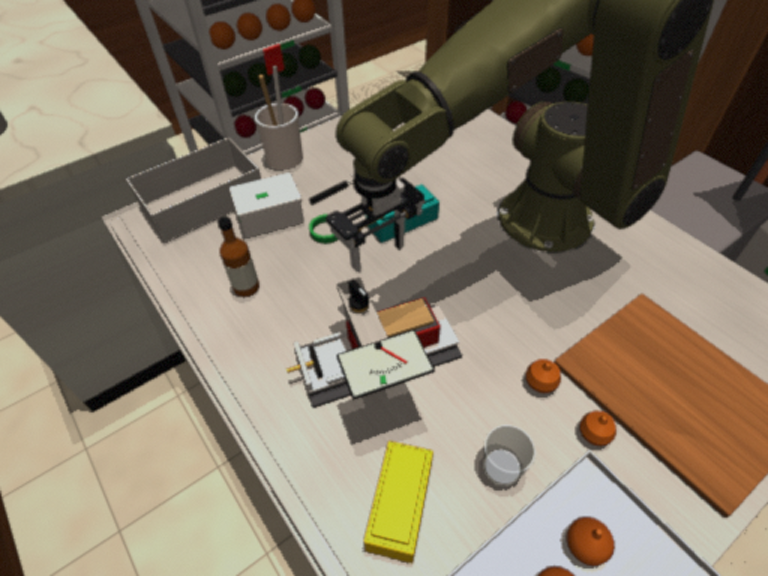

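View pics/wrist0.png

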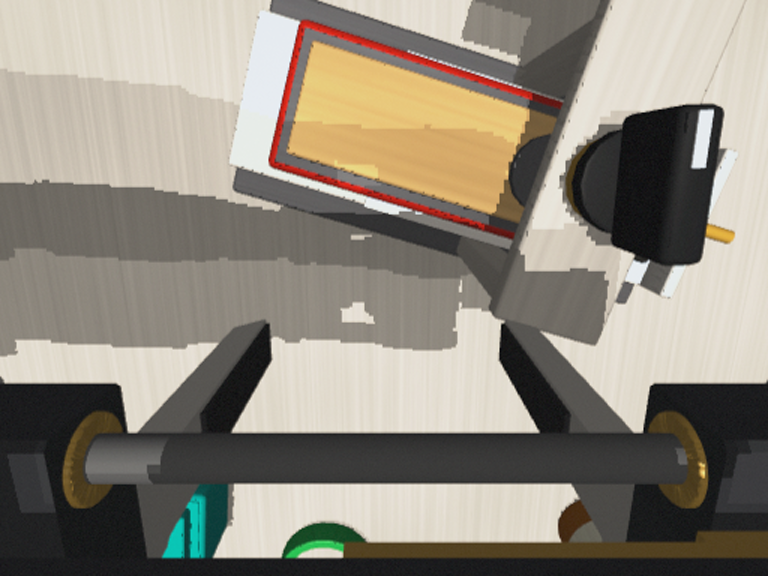

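View pics/side0.png

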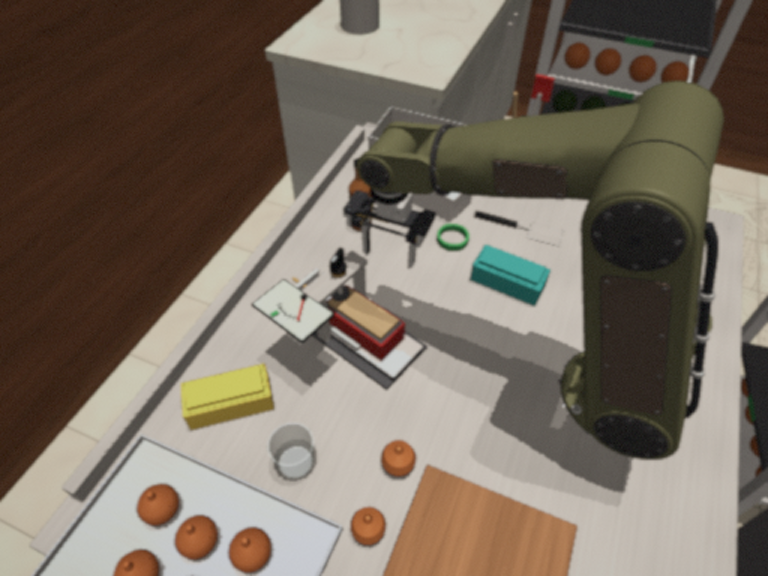

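The red mould is at scene px (263,217). Its look-alikes are yellow at (266,333) and turquoise at (270,143), so I take the red one. The wrist view confirms it: red rim at (180,15)–(375,155), knob at (445,120), and crossbar edge running (405,0)–(327,207). In the scene view, pivot is at about (252,230), needle tip (271,241) and marker (255,253).

```bash
python3 - <<'E'
from h import *
s=manip.read_state()
p=manip.camera("wrist")
def r(u,v,z): return ray(p,u/1.5,v/1.5,z,s)
def a(A,B): d=B-A; return np.degrees(np.arctan2(d[1],d[0]))
c=[r(302,22,98),r(270,165,98),r(560,103,98),r(515,235,98)]
print("rim",np.round(c,1).tolist(),a(c[0],c[2]),a(c[1],c[3]),a(c[1],c[0])-90)
b=[r(605,0,188),r(492,312,188),r(598,345,188)]
print("bar",np.round(b,1).tolist(),a(b[1],b[0])-90)
k=[r(720,105,244),r(690,105,244),r(700,265,244),r(672,262,244),r(705,110,244),r(700,168,244)]
print("knob",np.round(k,1).tolist(),np.mean(k[:4],0),a(k[0],k[2]),a(k[1],k[3]))
t=[r(262,10,34),r(230,165,34)];print("tray",np.round(t,1).tolist(),a(t[1],t[0])-90)
q=manip.camera("scene");n=lambda u,v,z:ray(q,u/1.5,v/1.5,z)
P,N,M=n(378,345,196),n(407,362,196),n(383,378,196)
print("dial",P,N,M,a(P,N),a(P,M),np.linalg.norm(N-P),np.linalg.norm(M-P))
print("mould scene rim", n(438,320,98),n(425,300,98), n(437,346,34))
save(q,"dial0.png",(185,170,140,105),5)
save(p,"knob0.png",(300,40,200,190),4)
for z,t in ((98,"mould_center"),(230,"knob_grip")):
  print(t,[ (d["rect"],d["conf"]) for d in manip.silhouettes(t,p)[:2]])
E
```

```text
rim [[503.3, 144.5, 98.0], [480.9, 67.7, 98.0], [650.0, 102.4, 98.0], [629.5, 25.8, 98.0]] -16.02890779774533 -15.753551741676404 -16.264663901479807
bar [[631.7, 129.0, 188.0], [596.4, 6.0, 188.0], [645.0, -9.6, 188.0]] -15.970992811683445
knob [[643.6, 86.1, 244.0], [635.1, 86.1, 244.0], [645.8, 39.9, 244.0], [637.1, 40.9, 244.0], [639.6, 84.8, 244.0], [640.9, 68.9, 244.0]] [640.4048624   63.26331808 244.        ] -87.2654098211268 -87.5588930500231
tray [[466.5, 168.1, 34.0], [436.5, 66.8, 34.0]] -16.4587102593011
dial [669.62702988 163.4475396  196.        ] [650.68603216 222.25622909 196.        ] [702.53657929 222.26371011 196.        ] 107.85261883686498 60.77157591098447 61.78368193884511 67.3971835897224
mould scene rim [498.4537482  135.57797041  98.        ] [486.08867322  78.73606039  98.        ] [511.15267704 153.12110737  34.        ]
mould_center [([110.3, 321.3, 40.7, 50.2], 0.73)]
knob_grip [([380.3, 71.7, 102.3, 107.0], 0.62)]
```

View pics/dial0.png

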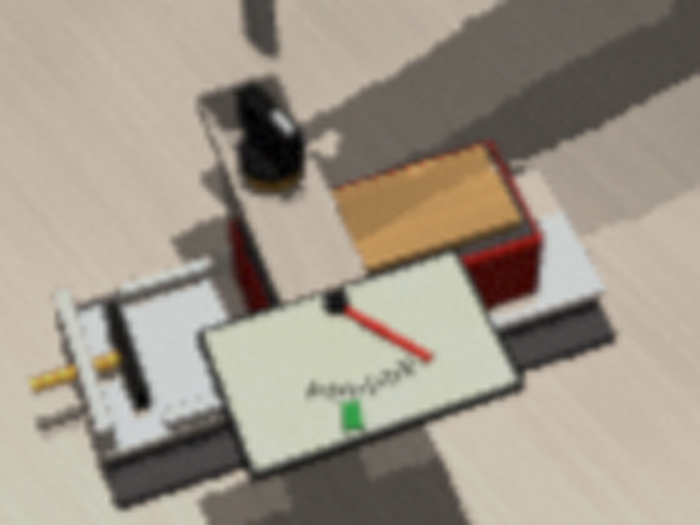

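View pics/knob0.png

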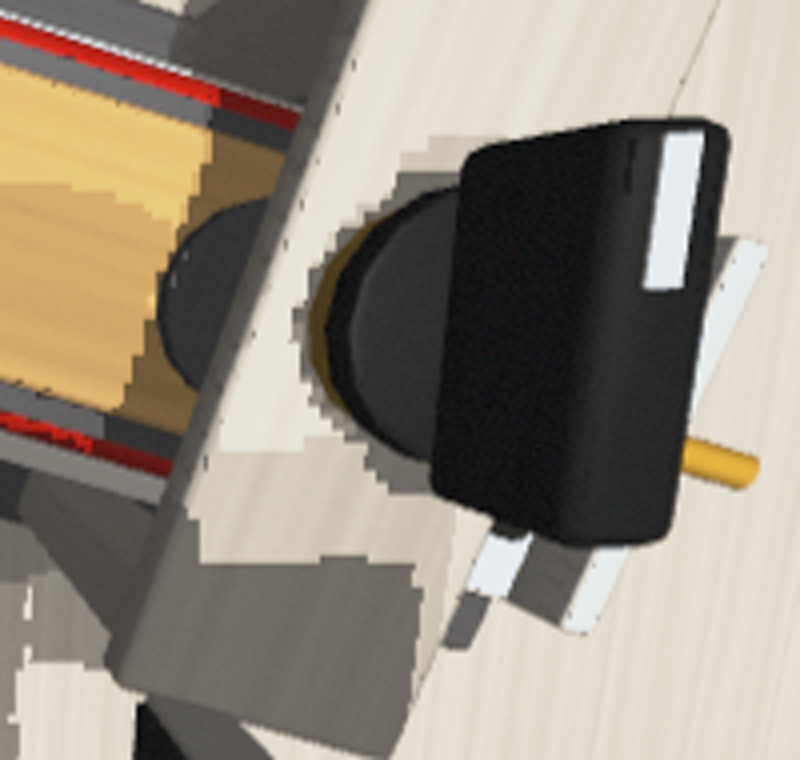

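Yaw of the press is about -16.1°. Home comes out at about (639.5, 62.7), where knob, pivot and crossbar agree within 2 mm. The mould's near face is at press x ≈ -154, and the needle is 0.82 rad short. I'll move with the fingers shut to a point in front of the mould.

{"op": "send_rows", "data": {
  "series": [
    [[0,105,-93,0,-74],[0,105,-93,0,-74],[0,105,-93,0,-74],[0,105,-93,0,-74],[0,105,-93,0,-74],[0,105,-93,0,-74],[0,105,-93,0,-74],[0,105,-93,0,-74],[0,105,-93,0,-74],[0,105,-93,0,-74]]
  ],
  "newtons": 20
}}

```text
clock: 2.25
eef_pos: [457.0, 105.0, 213.5]
eef_rot: [3.142, 0.0, 2.864]
wrist_force: [-0.6, 0.5, 0.2]
finger_gap: 17.7
```

{"op": "send_rows", "data": {
  "series": [
    [[0,0,0,40,0],[0,0,0,80,0],[0,0,0,120,0],[0,0,0,145,0],[0,0,0,145,0],[0,0,0,145,0]]
  ]
}}

```text
clock: 2.85
eef_pos: [457.3, 105.0, 69.2]
eef_rot: [3.141, 0.0, 2.861]
wrist_force: [0.3, -0.0, 1.0]
finger_gap: 0.3
```

```bash
python3 - <<'E'
from h import *
s=manip.read_state();print(s["clock"],s["eef_pos"],s["wrist_force"],s["finger_gap"])
p=manip.camera("wrist");save(p,"w1.png",s=1.2)
E
```

```text
2.85 [457.34134311 105.04176415  69.22391679] [ 0.28244507 -0.0429988   0.95010171] 0.32224958897838574
```

View pics/w1.png

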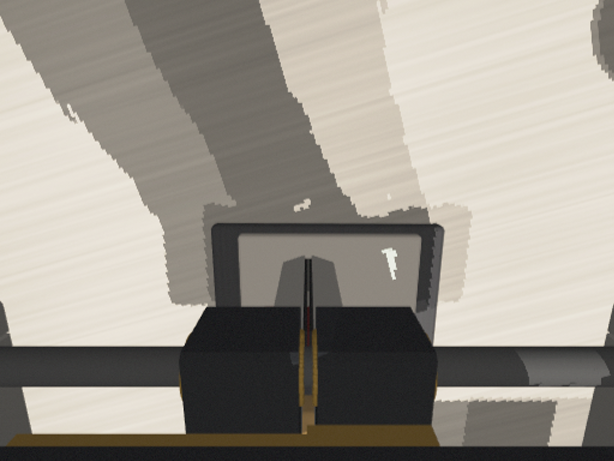

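The fingers are shut in front of the mould, above the tray's near end, which is visible at about (325,265). Now I'll creep in until they touch.

{"op": "send_rows", "data": {
  "series": [
    [[0,-8,0,0,0],[0,-14,0,0,0],[0,-17,0,0,0],[0,-20,0,0,0],[0,-22,0,0,0],[0,-24,0,0,0],[0,-26,0,0,0],[0,-28,0,0,0],[0,-30,0,0,0],[0,-32,0,0,0]]
  ]
}}

```text
clock: 3.9
eef_pos: [487.1, 96.3, 68.4]
eef_rot: [-3.141, -0.002, 2.862]
wrist_force: [-7.6, 2.0, 4.1]
finger_gap: 0.0
```

{"op": "send_rows", "data": {
  "series": [
    [[0,-2,0,0,0],[0,-4,0,0,0],[0,-6,0,0,0],[0,-8,0,0,0],[0,-10,0,0,0],[0,-12,0,0,0],[0,-14,0,0,0],[0,-16,0,0,0],[0,-18,0,0,0],[0,-20,0,0,0]]
  ]
}}

```text
clock: 4.9
eef_pos: [506.3, 90.9, 68.4]
eef_rot: [-3.141, -0.002, 2.863]
wrist_force: [-6.5, 2.3, 3.5]
finger_gap: 0.1
```

```bash
python3 - <<'E'
from h import *
q=manip.camera("scene");a=np.radians(-16.1);H=np.array([639.5,62.7])
Rm=np.array([[np.cos(a),np.sin(a)],[-np.sin(a),np.cos(a)]])
for z in (50,58,64):
  for c in ((113,303),(140,405),(60,275),(105,445),(95,430)):
    w=ray(q,185+c[0]/5,170+c[1]/5,z)[:2];print(z,c,(Rm@(w-H)).round(1))
save(q,"sc2.png",(185,190,110,80),7)
E
```

```text
50 (113, 303) [102.1 -36. ]
50 (140, 405) [107.  41.]
50 (60, 275) [127.9 -69.1]
50 (105, 445) [134.2  59.5]
50 (95, 430) [137.   47.6]
58 (113, 303) [102.7 -30.6]
58 (140, 405) [107.5  45.8]
58 (60, 275) [128.2 -63.3]
58 (105, 445) [134.4  64.2]
58 (95, 430) [137.2  52.3]
64 (113, 303) [103.1 -26.5]
64 (140, 405) [107.9  49.4]
64 (60, 275) [128.5 -59. ]
64 (105, 445) [134.6  67.7]
64 (95, 430) [137.4  55.9]
```

View pics/sc2.png

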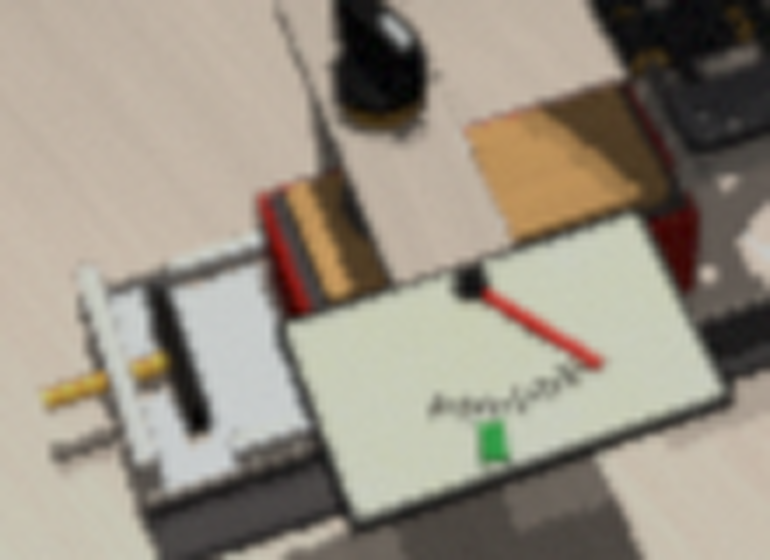

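The buffer (black bar at about (178,360)) is still clear of the mould, by roughly 45 mm. I'll push 30 mm more, then creep.

{"op": "send_rows", "data": {
  "series": [
    [[0,-3,0,0,0],[0,-6,0,0,0],[0,-9,0,0,0],[0,-12,0,0,0],[0,-15,0,0,0],[0,-18,0,0,0],[0,-21,0,0,0],[0,-24,0,0,0],[0,-27,0,0,0],[0,-30,0,0,0]]
  ]
}}

```text
clock: 5.95
eef_pos: [535.2, 82.6, 68.4]
eef_rot: [-3.141, -0.002, 2.863]
wrist_force: [-5.7, 1.4, 4.3]
finger_gap: 0.4
```

{"op": "send_rows", "data": {
  "series": [
    [[0,-1,0,0,0],[0,-2,0,0,0],[0,-3,0,0,0],[0,-4,0,0,0]]
  ]
}}

```text
clock: 6.35
eef_pos: [539.0, 81.5, 68.4]
eef_rot: [-3.141, -0.002, 2.863]
wrist_force: [-6.2, 1.5, 3.6]
finger_gap: 0.6
```

{"op": "send_rows", "data": {
  "series": [
    [[0,-1,0,0,0],[0,-2,0,0,0],[0,-3,0,0,0]]
  ]
}}

```text
clock: 6.65
eef_pos: [541.9, 80.7, 68.4]
eef_rot: [-3.141, -0.002, 2.863]
wrist_force: [-6.4, 1.1, 4.7]
finger_gap: 0.4
```

{"op": "send_rows", "data": {
  "series": [
    [[0,-1,0,0,0],[0,-2,0,0,0]]
  ]
}}

```text
clock: 6.85
eef_pos: [543.8, 80.1, 68.4]
eef_rot: [-3.141, -0.002, 2.862]
wrist_force: [-7.2, 1.9, 4.8]
finger_gap: 0.6
```

{"op": "send_rows", "data": {
  "series": [
    [[0,-1,0,0,0],[0,-2,0,0,0]]
  ]
}}

```text
clock: 7.05
eef_pos: [545.7, 79.6, 68.4]
eef_rot: [-3.141, -0.002, 2.862]
wrist_force: [-7.3, 1.4, 5.3]
finger_gap: 0.8
```

{"op": "send_rows", "data": {
  "series": [
    [[0,-1,0,0,0],[0,-2,0,0,0]]
  ]
}}

```text
clock: 7.25
eef_pos: [547.6, 79.0, 68.4]
eef_rot: [-3.141, -0.002, 2.863]
wrist_force: [-7.2, 1.5, 4.7]
finger_gap: 0.2
```

{"op": "send_rows", "data": {
  "series": [
    [[0,-1,0,0,0],[0,-2,0,0,0]]
  ]
}}

```text
clock: 7.45
eef_pos: [549.6, 78.5, 68.4]
eef_rot: [-3.141, -0.002, 2.863]
wrist_force: [-7.2, 2.0, 4.7]
finger_gap: 0.5
```

{"op": "send_rows", "data": {
  "series": [
    [[0,-1,0,0,0]]
  ]
}}

```text
clock: 7.55
eef_pos: [550.2, 78.3, 68.3]
eef_rot: [-3.141, -0.003, 2.863]
wrist_force: [-10.5, 3.7, 5.8]
finger_gap: 0.4
```

{"op": "send_rows", "data": {
  "series": [
    [[0,-1,0,0,0]]
  ]
}}

```text
clock: 7.65
eef_pos: [550.8, 78.2, 68.1]
eef_rot: [-3.141, -0.004, 2.863]
wrist_force: [-12.9, 4.7, 5.8]
finger_gap: 0.9
```

Buffer found: the force is climbing. I'll add a little and hold.

{"op": "send_rows", "data": {
  "series": [
    [[0,-0.8,0,0,0],[0,-0.8,0,0,0],[0,-0.8,0,0,0],[0,-0.8,0,0,0]]
  ]
}}

```text
clock: 8.05
eef_pos: [551.2, 78.1, 67.9]
eef_rot: [-3.141, -0.005, 2.863]
wrist_force: [-12.6, 4.6, 5.4]
finger_gap: 0.7
```

{"op": "send_rows", "data": {
  "series": [
    [[0,-0.8,0,0,0],[0,-0.8,0,0,0],[0,-0.8,0,0,0],[0,-0.8,0,0,0]]
  ]
}}

```text
clock: 8.45
eef_pos: [551.5, 78.0, 67.8]
eef_rot: [-3.141, -0.006, 2.863]
wrist_force: [-15.6, 4.5, 5.7]
finger_gap: 0.7
```

Seated at 16 N, with the mould at about +9 mm from home. Next I back off, lift, and go above the knob.

{"op": "send_rows", "data": {
  "series": [
    [[0,15,0,0,0],[0,30,0,0,0],[0,30,0,-50,0],[0,30,0,-100,0],[0,30,0,-150,0],[0,30,0,-205,0],[0,30,0,-205,0],[0,30,0,-205,0]]
  ]
}}

```text
clock: 9.25
eef_pos: [525.1, 85.6, 274.3]
eef_rot: [3.141, 0.002, 2.862]
wrist_force: [0.3, 0.3, -0.8]
finger_gap: 0.3
```

{"op": "send_rows", "data": {
  "series": [
    [[0.6,-50,5,0,71],[0.6,-70,9,0,71],[0.6,-70,9,0,71],[0.6,-70,9,0,71],[0.6,-70,9,0,71],[0.6,-70,9,0,71],[0.6,-70,9,0,71],[0.6,-70,9,0,71],[0.6,-70,9,0,71],[0.6,-70,9,0,71]]
  ]
}}

```text
clock: 10.25
eef_pos: [594.2, 74.8, 271.2]
eef_rot: [-3.138, 0.0, 1.623]
wrist_force: [-0.1, -0.2, 0.5]
finger_gap: 56.3
```

```bash
python3 - <<'E'
from h import *
s=manip.read_state();print(s["clock"],s["eef_pos"],s["eef_rot"],s["wrist_force"],s["finger_gap"],s["joints"])
p=manip.camera("wrist");save(p,"w2.png",s=1.5)
print(proj(p,[639.5,62.7,244],s),[d["rect"] for d in manip.find_in("knob_grip",p)])
E
```

```text
10.25 [594.22435457  74.84002739 271.19345488] [-3.13829584e+00  4.56893458e-05  1.62258890e+00] [-0.12334379 -0.1528959   0.50457391] 56.325926656145086 [ 6.41400361e-02  3.78519341e-01  1.28361181e+00 -4.99876839e-06
  1.48275864e+00  1.23479861e-02]
[323.21659698 235.76302167] [[290.3, 190.5, 49.0, 45.8]]
```

View pics/w2.png

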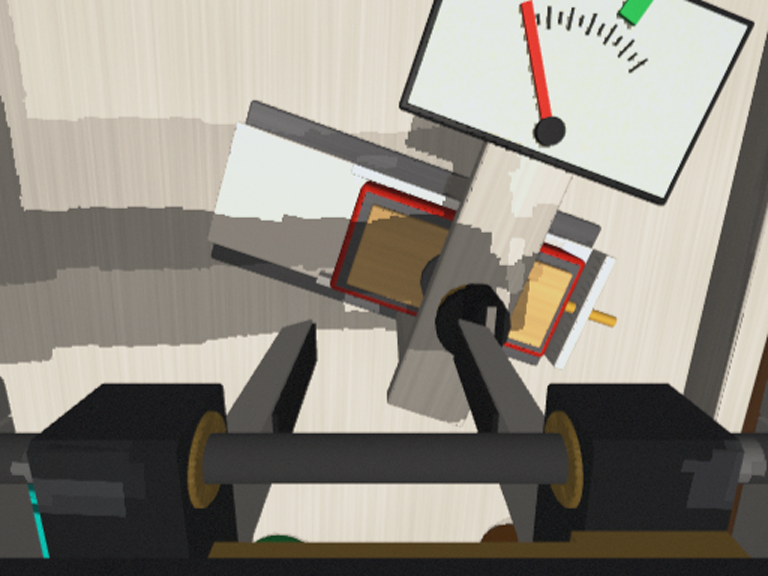

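The knob is at px (325,210) partly behind the right finger. The dial is well visible: pivot (366,87), needle tip (352,2), marker (418,12). Mould under the press. Refine the centre from these.

```bash
python3 - <<'E'
from h import *
s=manip.read_state();p=manip.camera("wrist")
r=lambda u,v,z:ray(p,u/1.5,v/1.5,z,s)[:2]
a=np.radians(-16.1);y=np.array([-np.sin(a),np.cos(a)]);x=np.array([np.cos(a),np.sin(a)])
P=r(549,130,196);N=r(526,4,196);M=r(627,20,196)
print("pivot",P,"home",P-105*y,np.linalg.norm(N-P),np.linalg.norm(M-P))
print("line",r(492,307,244),r(491,324,244))
L=r(488,140,188);Rr=r(574,180,188);print("bar mid",(L+Rr)/2,x@((L+Rr)/2-np.array([639.5,62.7])))
ang=lambda d:np.degrees(np.arctan2(d[1],d[0]))
print(ang(N-P),ang(M-P), "dial edge",ang(r(663,203,194)-r(402,106,194)))
print(s["eef_rot"][2])
E
```

```text
pivot [671.04194048 164.49452181] home [641.92390188  63.61271062] 58.918808868940786 59.620007570577975
line [640.63718099  84.92182652] [641.08461408  76.92011673]
bar mid [666.60220205 149.49358375] 1.9700981713311343
108.71668423165163 59.90672897863206 dial edge -16.15514146551994
1.6247750517389288
```

{"op": "send_rows", "data": {
  "series": [
    [[0.6,-14,46,0,0],[0.6,-14,46,0,0],[0.6,-14,46,0,0]]
  ]
}}

```text
clock: 10.7
eef_pos: [641.4, 63.1, 271.9]
eef_rot: [-3.139, -0.0, 1.623]
wrist_force: [-0.1, 0.6, 0.1]
finger_gap: 56.3
```

{"op": "send_rows", "data": {
  "series": [
    [[0.6,0,0,25,0],[0.6,0,0,48,0],[0.6,0,0,48,0],[0,0,0,48,0],[0,0,0,48,0],[0,0,0,48,0],[0,0,0,48,0],[0,0,0,48,0],[0,0,0,48,0]]
  ],
  "newtons": 45
}}

```text
clock: 11.6
eef_pos: [641.5, 63.3, 225.7]
eef_rot: [3.141, -0.0, 1.623]
wrist_force: [0.5, 0.4, 0.0]
finger_gap: 13.5
```

Gripped (13.5 mm) with low side forces. Now clockwise 70°.

{"op": "send_rows", "data": {
  "series": [
    [[0,0,0,0,7],[0,0,0,0,14],[0,0,0,0,21],[0,0,0,0,28],[0,0,0,0,35],[0,0,0,0,42],[0,0,0,0,49],[0,0,0,0,56],[0,0,0,0,63],[0,0,0,0,70]]
  ]
}}

```text
clock: 12.6
eef_pos: [640.9, 63.7, 225.6]
eef_rot: [-3.141, 0.001, 0.397]
wrist_force: [-4.1, 2.4, 2.6]
finger_gap: 13.4
```

```bash
cat >> h.py <<'E'
def needle(name="scene"):
    s=manip.read_state();p=manip.camera(name)
    a=np.radians(-16.1);P=np.array([671,164.3]) 
    im=p["img"].astype(int);r,g,b=im[...,0],im[...,1],im[...,2]
    def pts(m):
        v,u=np.nonzero(m);o=[]
        for i,j in zip(u,v):
            w=ray(p,i,j,196,s)[:2]-P;d=np.hypot(*w);
            if 15<d<95: o.append([*w])
        return np.array(o)
    red=pts((r>140)&(g<90)&(b<90));gr=pts((g>110)&(r<90)&(b<130))
    f=lambda q:(len(q),np.degrees(np.median(np.arctan2(q[:,1],q[:,0]))).round(2),np.hypot(*q.T).min().round(1),np.hypot(*q.T).max().round(1)) if len(q) else None
    return s["clock"],f(red),f(gr)
E
python3 - <<'E'
from h import *
s=manip.read_state();print(s["moment"],s["eef_rot"],s["joints"][5],s["finger_gap"])
for n in ("scene","side","wrist"): print(n,needle(n))
E
```

```text
[0.43794882 0.96067004 0.20745757] [-3.14074874e+00  7.71812638e-04  3.96904904e-01] 1.2158023873573043 13.41946264221093
scene (12.6, (22, np.float64(94.83), np.float64(15.9), np.float64(94.1)), (15, np.float64(60.41), np.float64(62.7), np.float64(74.8)))
side (12.65, None, None)
wrist (12.7, (881, np.float64(94.79), np.float64(15.0), np.float64(95.0)), (528, np.float64(61.25), np.float64(59.9), np.float64(76.2)))
```

```bash
sed -i 's/if 15<d<95:/if 20<d<(62 if m is RED else 80) and w@[np.sin(-a),np.cos(a)]>8:/; s/red=pts(/RED=(r>140)\&(g<90)\&(b<90);red=pts(/; s/red=pts((r>140).*;gr/red=pts(RED);gr/' h.py; tail -9 h.py|head -7
python3 - <<'E'
from h import *
for n in ("scene","wrist"): print(n,needle(n))
E
```

```text
def pts(m):
        v,u=np.nonzero(m);o=[]
        for i,j in zip(u,v):
            w=ray(p,i,j,196,s)[:2]-P;d=np.hypot(*w);
            if 20<d<(62 if m is RED else 80) and w@[np.sin(-a),np.cos(a)]>8: o.append([*w])
        return np.array(o)
    RED=(r>140)&(g<90)&(b<90);red=pts(RED);gr=pts((g>110)&(r<90)&(b<130))
scene (12.75, (15, np.float64(94.76), np.float64(22.3), np.float64(57.8)), (15, np.float64(60.41), np.float64(62.7), np.float64(74.8)))
wrist (12.8, (547, np.float64(96.33), np.float64(20.1), np.float64(60.5)), (521, np.float64(61.05), np.float64(59.9), np.float64(76.4)))
```

The needle has moved to about 95.5°, with the marker at 60.5°, so about 70° of knob remains. I'll turn 50° more and then measure.

{"op": "send_rows", "data": {
  "series": [
    [[0,0,0,0,6],[0,0,0,0,12],[0,0,0,0,18],[0,0,0,0,24],[0,0,0,0,30],[0,0,0,0,36],[0,0,0,0,42],[0,0,0,0,48],[0,0,0,0,50],[0,0,0,0,50]]
  ]
}}

```text
clock: 13.85
eef_pos: [640.9, 64.2, 225.6]
eef_rot: [-3.141, 0.001, -0.469]
wrist_force: [-5.2, 4.1, 4.0]
finger_gap: 14.0
```

```bash
python3 - <<'E'
from h import *
s=manip.read_state();print(s["moment"],s["joints"][5],s["finger_gap"])
for n in ("scene","wrist"): print(n,needle(n))
E
```

```text
[1.06867963 0.96160641 0.00522128] 2.0818845801321344 13.99742704569653
scene (13.85, (14, np.float64(70.43), np.float64(21.3), np.float64(57.0)), (15, np.float64(60.41), np.float64(62.7), np.float64(74.8)))
wrist (13.9, (369, np.float64(71.58), np.float64(20.1), np.float64(60.5)), (252, np.float64(61.29), np.float64(60.5), np.float64(74.5)))
```

{"op": "send_rows", "data": {
  "series": [
    [[0,0,0,0,5],[0,0,0,0,10],[0,0,0,0,15],[0,0,0,0,19],[0,0,0,0,20],[0,0,0,0,20],[0,0,0,0,20]]
  ]
}}

```text
clock: 14.65
eef_pos: [641.0, 64.4, 225.6]
eef_rot: [-3.141, 0.001, -0.816]
wrist_force: [-3.5, 5.9, 3.1]
finger_gap: 13.6
```

```bash
python3 - <<'E'
from h import *
s=manip.read_state();print(s["moment"],s["joints"][5],s["finger_gap"])
for n in ("scene","wrist"): print(n,needle(n))
save(manip.camera("wrist"),"w3.png",s=1.5)
E
```

```text
[1.27875137 0.77786888 0.13460225] 2.4295509603045007 13.597359561069075
scene (14.65, (12, np.float64(60.43), np.float64(20.7), np.float64(53.9)), (15, np.float64(60.41), np.float64(62.7), np.float64(74.8)))
wrist (14.7, None, None)
```

View pics/w3.png

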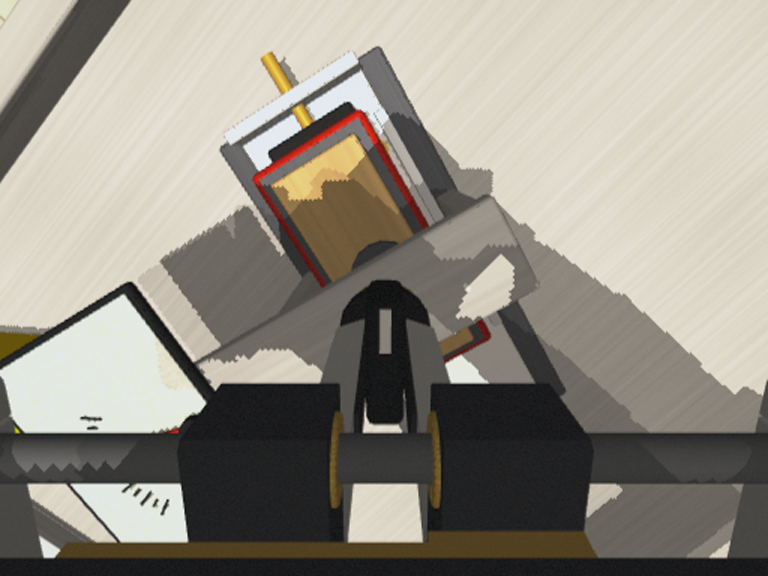

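The scene camera puts the needle on the mark (60.4° and 60.4°). In the wrist view the knob is centred in the fingers and the mould is against the buffer. Releasing and rising.

{"op": "send_rows", "data": {
  "series": [
    [[0.4,0,0,0,0],[0.4,0,0,0,0],[0.4,0,0,0,0],[0.4,0,0,-25,0],[0.4,0,0,-60,0],[0.4,0,0,-100,0],[0.4,0,0,-100,0]]
  ]
}}

```text
clock: 15.5
eef_pos: [642.3, 63.2, 331.5]
eef_rot: [-3.135, -0.006, -0.82]
wrist_force: [-0.7, 0.6, 0.7]
finger_gap: 37.7
```

```bash
python3 - <<'E'
from h import *
s=manip.read_state();print(s["clock"],s["eef_pos"],s["wrist_force"],s["finger_gap"])
for n in ("scene","side"): print(n,needle(n))
save(manip.camera("scene"),"f.png",(185,170,140,105),5)
E
```

```text
15.5 [642.25547956  63.18790748 331.4835849 ] [-0.71016378  0.59475336  0.65003907] 37.73117219435535
scene (15.5, (14, np.float64(60.66), np.float64(20.7), np.float64(57.2)), (15, np.float64(60.41), np.float64(62.7), np.float64(74.8)))
side (15.55, None, (1, np.float64(58.85), np.float64(70.4), np.float64(70.4)))
```

View pics/f.png

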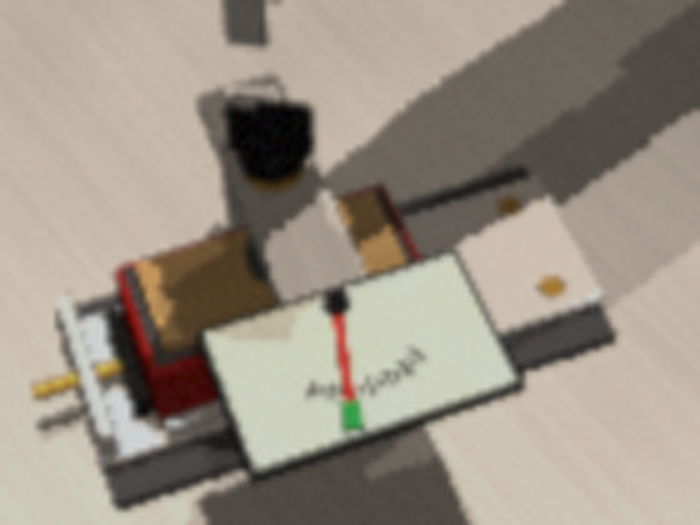

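The needle at (348,395) meets the green marker at (350,412), the mould is home against the buffer, and the gripper is clear. Handing in.

```bash
python3 -c "
from cell import manip
print(manip.sign_off())"
```

```text
the job is handed in; nothing more can be done
None
```

The mould is home and pressed, the needle is on the mark, and the job was handed in at about 15.6 s of the 69 s. No verdict was reported.

- **Mould:** I pushed it about 70 mm with closed fingers until it met the buffer, then held it there. The sideways push read about 13 N and then 16 N at the wrist, about 17 N at most counting the vertical part. Its centre came to rest about 9 mm past the home point.
- **Knob:** One grip was enough: 140° clockwise in three turns, reading the dial after each.
- **Last check:** After letting go and rising about 105 mm, the scene camera put the needle at 60.7° and the marker at 60.4°, roughly 0.3 mm apart at the tip. The gripper was clear and the mould still bore on the buffer.

Three checks gave little or nothing:
- The side camera could not read the needle at any stage.
- The wrist camera lost sight of the dial after the last turn, so the final needle reading rests on the scene camera alone. Where both cameras saw it earlier, they agreed within about 1.5°.
- I did not measure the other objects again at the end. The arm did not go near them.

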